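Nip up a drawer front in the bench press

ROBOT

A 7-joint arm with a two-finger parallel gripper is mounted at the origin on the work surface. World frame = base frame: x ahead of the robot, y to its left, z up, the work surface at z = 0. Lengths are in m, angles in rad, forces in N, time in s.
With the tool pointing down it reaches from about 0.35 to 0.9 m from the base axis. Payload 8.1 kg.
Tool frame: the origin (TCP) lies midway between the tips of the shut fingers; the grasp point (between the pads) lies env.grip_depth behind it (env.grip_depth is the distance from the TCP to the grasp point, in m); z points along the fingers, x is the direction in which the jaws open and shut, and the axes are right-handed (so a half turn about z gives the same grasp; the last joint's range is limited). The gripper opens to 92 mm and grips with 3 to 60 N. Pads are 19 mm wide; open, the fingers measure 130 mm over their backs; the gripper's body (75 mm by 190 mm) begins 47 mm behind the grasp point.
Start: joints at [1.079, 0.434, 0.025, 1.573, -0.012, 1.134, -0.075], TCP at [0.237, -0.578, 0.227] pointing down, gripper open.
Joint ranges: [-2.62, 2.62], [-0.44, 2.09], [-1.27, 1.32], [0.08, 2.57], [-1.32, 4.46], [0.12, 2], [-2.74, 2.74]. Speed limits (rad/s): [2.22, 2.22, 3.01, 3.01, 3.14, 3.14, 3.14].

INTERFACE

Orientations are given as a unit quaternion [x, y, z, w].
In Python, from rig import env, gripper_to, read_state, eyes, ticket gives the robot as it stands. The module is installed in compiled form; this text tells all that it offers. Calls block until the motion is done:
- env.move_pose(position, orientation): joint-space move of the TCP to a pose.
- env.servo_line(position, ori=None, max_speed=0.15, until_force=None): straight line of the TCP; ori=None keeps the orientation; max_speed is the mean speed in m/s. With until_force (N) it stops when the force on the tool has changed by that much, and returns True; else False.
- env.goto_joints(angles): joint-space move.
- gripper_to(opening, newtons=None): finger opening in m; newtons is the grip in N (None keeps the last); returns when the fingers have stopped.
- env.wait(seconds).
- env.solve_ik(position, orientation): joint angles nearest the present ones, or None.
- read_state(): the state.
- eyes.get_image(name): name is "side" or "top" or "wrist"; returns the picture (420x560x3 uint8, blue, green, red); there is no depth.
- eyes.camera_info(name): a dict with "fx", "fy", "cx", "cy" (pixels), "D" ([k1, k2, p1, p2, k3] as OpenCV has them; the pictures are not rectified), "R" (3x3) and "t" (3): a world point X has camera coordinates R X + t; the wrist camera has in their place "mount" (4x4, takes a point from camera to tool coordinates, whose origin is the TCP and whose axes are the tool frame's). Camera axes: x right, y down, z forward; pixel columns grow to the right and rows downward; lengths in m; the calibration is good to about 2 mm. A picture is of the moment at which its call begins: read the wrist's pose just before it. camera_info takes no time and is no camera call.
A pose or a line that the arm cannot do raises env.PlanningError and nothing moves.
- ticket.finish_job(): hands the job in, once; it reports no verdict.
The state is a dict: "time": time; "joint_pos": joint angles; "qvel": joint speeds; "effort": joint torques, N m; "eef_pos": TCP position; "eef_rot": TCP orientation; "force": force on the tool from outside, world axes, zero at the start; "moment": the same for the moment, N m; "finger_gap": finger opening in m.
Only numpy, scipy, OpenCV 4.12 (cv2) and the standard library are available. Lean on these libraries where they do the work, as an engineer would, in place of code of your own. Each camera call takes 0.05 s, during which the arm holds its last target.

TASK

The re-glued drawer front lies in the screw press with the platen still raised. Swing the folding crank handle out of the handwheel until it stands upright, wind the platen down with it (clockwise seen from above) until its pad touches the drawer front and then about a quarter turn more, so that the work is firmly nipped but not overtightened, and finally fold the handle back down flat into the wheel. Leave the drawer front where it lies and do not disturb the glue, tin, brush or block beside the press.

Things in the scene. Friction and masses are not known exactly. Their poses are not given: they have to be found in the camera images.
- press: fixed green bench screw press; origin on the bench under its middle, x depth, y width, z up. Bed 250 x 340 mm, top at height 30 mm; 26 mm columns at y +-145 mm (nuts up to 180 mm); crosshead 50 x 320 mm at height 130 to 164 mm, boss to 172 mm. A vertical screw through it carries the platen below and the handwheel above; both sink together, 12 mm per clockwise turn.
- platen: steel plate 156 (x) x 226 (y) x 14 mm on a 10 mm red-brown rubber pad, sliding up and down; origin mid pad underside (pad unloaded), axes as the press. Starts 63 to 74 mm above the bench; the pad touches the drawer front at 50 mm. The pad yields: it bears with about 30 N at 20 degrees of wheel past first touch, 120 N at 90, 240 N at 180 degrees (overtightened).
- drawer_front: loose wooden drawer front, 220 (x) by 120 (y) by 20 mm, 0.38 kg, lying flat on the press bed under the platen; its ends stick out in front of and behind the platen. Origin in the middle of its underside.
- wheel (a joint): handwheel angle, rad, growing clockwise seen from above (lowers the platen and wheel 12 mm per 2 pi). Starts at 0 to 5.5; at 12.5 the pad first touches the drawer front. Turning takes about 0.5 N m (5 to 6 N at the handle) while free, 0.7 N m a quarter turn past the touch, 0.9 N m half a turn past it. Stays where it is left.
- wheel_center (a point): wheel axis at the rim plane, 221 to 232 mm above the bench at the start, 208 mm when the pad first touches the drawer front; turns with the wheel: x axis out to the handle pivot, z up. Aluminium wheel, 200 mm over a 19 mm rim; 14 mm spokes at 60, 180 and 300 degrees from x slope down to a sunken hub, 48 mm across, top 14 mm below the rim plane (nut 6 mm more).
- handle_pivot (a point): middle of the pin on which the handle folds: 90.5 mm from the wheel axis along the wheel's x axis and 18 mm above the rim plane, in a steel clevis 20 mm long and 30 mm wide on the rim. The pin lies along the wheel's y axis (tangential). Turns with the wheel.
- handle (a joint): fold angle of the crank handle, rad: 0 = folded flat (start), lying level from its pivot inwards to the hub, its axis 18 mm above the rim plane; 1.57 = swung up and out, standing upright on the rim against its stop. Stays where it is left (hinge friction 0.10 N m: 1.5 to 2 N at its end).
- grip_mid (a point): middle of the black handle grip, 47 mm from the pivot. The grip is a round sleeve 24 mm across, from 14 to 80 mm from the pivot; it revolves freely about its own length, so a gripper may keep its heading while cranking. Site fixed to the handle: its -x axis points along the handle to the free end, y along the folding pin.
- glue_bottle: loose white glue bottle with orange cap, 62 mm diameter, 165 mm tall, standing beside the press. Origin at the centre of its foot.
- wax_tin: loose round tin of wax, 92 mm diameter, 55 mm tall, standing beside the press. Origin at the centre of its foot.
- brush: loose brush 190 mm long lying behind the press. Origin under its middle.
- caul: loose wooden clamping block 60 by 180 by 30 mm lying in front of the press. Origin under its middle.

How it is judged:
By the outcome, as a careful person would: the job done as asked, in the order asked, and still so for the second after the job is handed in, with the robot touching nothing.
It also fails if it takes over 72 s, if anything falls off the work surface, if the arm or the gripper's body presses on something with over 40 N, if the wrist force passes 120 N, or if a joint passes its speed limit or range.

## Working session

There is one attempt and no reset: what is moved stays moved. The work goes in short steps, each a Python script; the robot and the scene stay as the last script left them, time stands still between calls to the robot, and variables do not carry over. Pictures are saved under pics/ and viewed, and the job is handed in when it is done.

```bash
mkdir -p pics; ls; python3 - <<'E'
from rig import env, gripper_to, read_state, eyes, ticket
import cv2
s=read_state(); print(s['time'],s['eef_pos'],s['eef_rot'],s['finger_gap'],env.grip_depth)
for n in ("side","top","wrist"):
    im=eyes.get_image(n); cv2.imwrite(f'pics/a_{n}.png',im); print(n,eyes.camera_info(n))
E
```

```text
pics
0.0 [ 0.23667806 -0.57789263  0.22597   ] [ 8.30375777e-01 -5.57203263e-01 -6.79767815e-04 -3.62440485e-04] 0.091744004484025 0.0188
side {'fx': 379.4524340357895, 'fy': 379.4524340357895, 'cx': 282.17056194303, 'cy': 210.29509266183484, 'D': array([-0.08458548,  0.        ,  0.        ,  0.        ,  0.        ]), 'R': array([[-0.46327147,  0.88609546, -0.0146421 ],
       [ 0.70636478,  0.35922551, -0.6099228 ],
       [-0.53519001, -0.2929025 , -0.79232555]]), 't': array([ 0.20409479, -0.32488701,  1.42060064])}
top {'fx': 390.9842632147869, 'fy': 390.9842632147869, 'cx': 279.1311486912599, 'cy': 213.60964712698896, 'D': array([-0.10613874,  0.        ,  0.        ,  0.        ,  0.        ]), 'R': array([[ 0.01772581, -0.99976088, -0.01280567],
       [-0.99493587, -0.01637002, -0.09916971],
       [ 0.09893636,  0.01449869, -0.99498813]]), 't': array([0.05577679, 0.62021154, 1.05780801])}
wrist {'fx': 348.0474502490747, 'fy': 348.0474502490747, 'cx': 279.4698622863931, 'cy': 212.22269859321096, 'D': array([0.00918483, 0.        , 0.        , 0.        , 0.        ]), 'mount': array([[ 9.99999855e-01,  5.10682951e-04, -1.68827741e-04,
        -7.05380078e-05],
       [-4.50905437e-04,  9.67076581e-01,  2.54485135e-01,
        -6.76773531e-02],
       [ 2.93230574e-04, -2.54485022e-01,  9.67076671e-01,
        -1.57078845e-01],
       [ 0.00000000e+00,  0.00000000e+00,  0.00000000e+00,
         1.00000000e+00]])}
```

View pics/a_side.png

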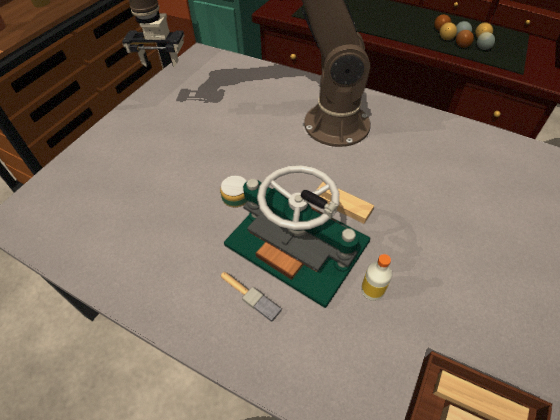

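View pics/a_top.png

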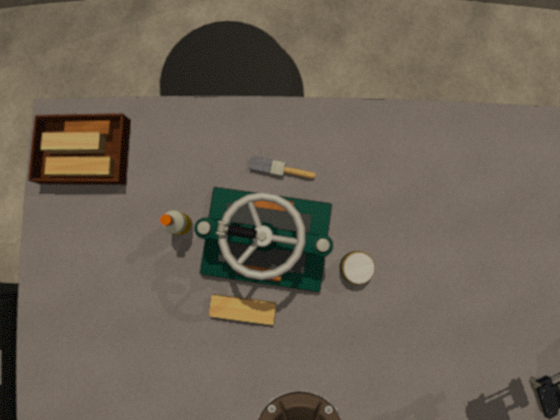

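The top view has the wheel at about (264,235) with the clevis at about (222,230), pointing to world +y. The side view shows the handle folded at about (318,202). Next I'll measure these.

```bash
cat > h.py <<'E'
import numpy as np, cv2
def ray(ci,uv,pose=None):
    K=np.array([[ci['fx'],0,ci['cx']],[0,ci['fy'],ci['cy']],[0,0,1]])
    p=cv2.undistortPoints(np.array(uv,float).reshape(-1,1,2),K,np.array(ci['D'])).reshape(-1,2)
    d=np.c_[p,np.ones(len(p))]
    if 'R' in ci:
        R=np.array(ci['R']);o=-R.T@ci['t']; return o,d@R
    M=pose@ci['mount']; return M[:3,3], d@M[:3,:3].T
def onz(o,d,z): return o+d*((z-o[2])/d[:,2])[:,None]
def tri(rs):
    A=np.zeros((3,3));b=np.zeros(3)
    for o,d in rs:
        d=d.ravel()/np.linalg.norm(d);P=np.eye(3)-np.outer(d,d);A+=P;b+=P@o
    x=np.linalg.solve(A,b)
    e=[np.linalg.norm(np.cross(d.ravel()/np.linalg.norm(d),x-o)) for o,d in rs]
    return x,e
E
python3 - <<'E'
import cv2
for n,(x0,y0,w,h) in dict(side=(215,150,170,128),top=(180,170,170,128)).items():
    im=cv2.imread(f'pics/a_{n}.png')[y0:y0+h,x0:x0+w]
    cv2.imwrite(f'pics/b_{n}.png',cv2.resize(im,None,fx=4.5,fy=4.5,interpolation=cv2.INTER_CUBIC))
E
```

```text
(no output)
```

View pics/b_side.png

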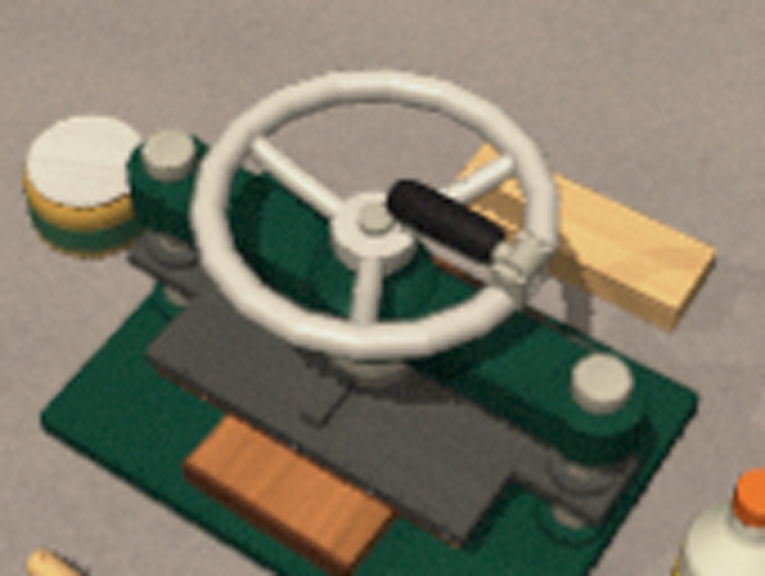

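View pics/b_top.png

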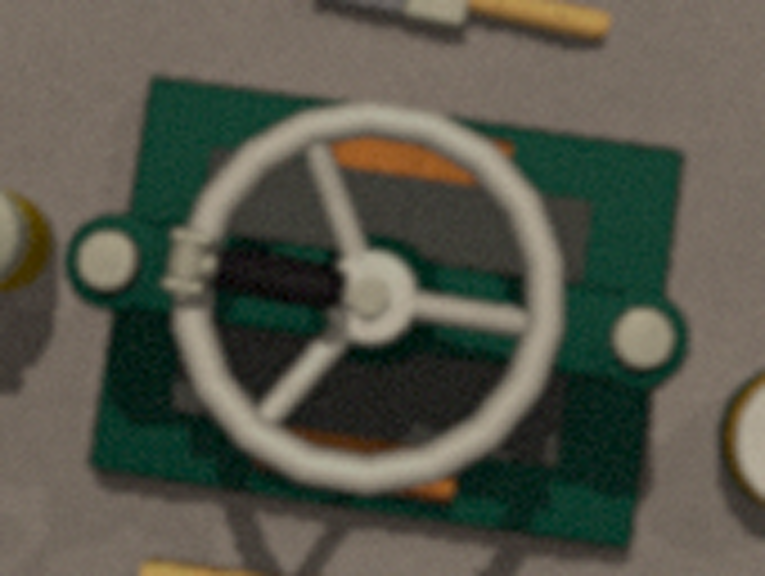

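```bash
python3 - <<'E'
import numpy as np,cv2
from h import *
from rig import eyes
from scipy.optimize import least_squares
ci={n:eyes.camera_info(n) for n in('top','side')}
pts={}
for n,(x0,y0,w,h) in dict(side=(255,162,90,72),top=(214,188,95,95)).items():
    im=cv2.imread(f'pics/a_{n}.png')
    hsv=cv2.cvtColor(im,cv2.COLOR_BGR2HSV)
    m=((hsv[...,2]>150)&(hsv[...,1]<60)).astype(np.uint8)
    k=np.zeros_like(m);k[y0:y0+h,x0:x0+w]=1;m*=k
    c=max(cv2.findContours(m,cv2.RETR_EXTERNAL,cv2.CHAIN_APPROX_NONE)[0],key=cv2.contourArea).reshape(-1,2)
    hull=cv2.convexHull(c).reshape(-1,2)
    pts[n]=c
    print(n,len(c),c.min(0),c.max(0),cv2.fitEllipse(c))
    for z in (.221,.2265,.232):
        o,d=ray(ci[n],c);P=onz(o,d,z)[:,:2]
        f=least_squares(lambda q:np.hypot(*(P-q[:2]).T)-q[2],[*P.mean(0),.1],loss='soft_l1',f_scale=.001)
        print(z,f.x)
rs=[ray(ci[n],[cv2.fitEllipse(pts[n])[0]]) for n in pts];print('tri',tri(rs))
# nuts, pivot, handle end
def top(crop,z):
    uv=(np.array(crop,float)+.5)/4.5-.5+[180,170]; return onz(*ray(ci['top'],uv),z)
def side(crop,z):
    uv=(np.array(crop,float)+.5)/4.5-.5+[215,150]; return onz(*ray(ci['side'],uv),z)
N=top([(105,260),(642,338)],.18);print('nuts top',N,N.mean(0),np.linalg.norm(N[0]-N[1]))
N=side([(168,152),(602,378)],.18);print('nuts side',N,N.mean(0),np.linalg.norm(N[0]-N[1]))
for z in(.239,.245,.25):print(z,'clevis top',top([(187,262)],z),'side',side([(522,262)],z), 'nutcentre',top([(368,297)],z-.026),side([(376,214)],z-.026))
E
```

```text
side 444 [255 162] [344 228] ((296.52978515625, 188.9795379638672), (69.76934051513672, 90.85882568359375), 76.07259368896484)
0.221 [0.52821451 0.08618207 0.10426694]
0.2265 [0.5325237  0.08824078 0.10345835]
0.232 [0.53683395 0.0902992  0.10264952]
top 420 [220 193] [302 276] ((261.52056884765625, 234.68406677246094), (79.1937255859375, 79.81063842773438), 37.482540130615234)
0.221 [0.55178502 0.10303619 0.09146887]
0.2265 [0.5515374  0.1027152  0.09090122]
0.232 [0.55128978 0.1023942  0.09033359]
tri (array([0.55037077, 0.10082707, 0.2471327 ]), [np.float64(0.0007495688419647925), np.float64(0.0007495688419647489)])
nuts top [[ 0.56797591  0.24724214  0.18      ]
 [ 0.53149985 -0.04002747  0.18      ]] [0.54973788 0.10360733 0.18      ] 0.28957612695591717
nuts side [[ 0.53408018 -0.03841599  0.18      ]
 [ 0.56805033  0.24768088  0.18      ]] [0.55106525 0.10463245 0.18      ] 0.2881065592974521
0.239 clevis top [[0.56415858 0.19334574 0.239     ]] side [[0.5602387  0.19275206 0.239     ]] nutcentre [[0.54940151 0.10375467 0.213     ]] [[0.54600085 0.10288245 0.213     ]]
0.245 clevis top [[0.56379728 0.19236759 0.245     ]] side [[0.56478673 0.19413364 0.245     ]] nutcentre [[0.54914883 0.10340085 0.219     ]] [[0.55050313 0.10496557 0.219     ]]
0.25 clevis top [[0.56349621 0.19155246 0.25      ]] side [[0.56857676 0.19528495 0.25      ]] nutcentre [[0.54893826 0.103106   0.224     ]] [[0.55425503 0.10670151 0.224     ]]
```

Both views put the nuts' midpoint at (0.550, 0.104), with a spacing of 289 mm against the true 290. The clevis agrees at z≈0.2445, which puts the rim plane at about 0.2265. I'll take one closer look with the wrist camera and check IK at the same time.

```bash
cat >> h.py <<'E'
from scipy.spatial.transform import Rotation as Rot
def quat(head):  # tool down, jaw x axis at azimuth head
    x=np.array([np.cos(head),np.sin(head),0]);z=np.array([0,0,-1.]);y=np.cross(z,x)
    return Rot.from_matrix(np.c_[x,y,z]).as_quat()
E
python3 - <<'E'
import numpy as np,cv2
from h import *
from rig import env,eyes,read_state
C=np.array([.5503,.104]);
s=read_state();R=Rot.from_quat(s['eef_rot']).as_matrix();print('head',np.arctan2(R[1,0],R[0,0]))
for h in(-.16,2.98,1.09,-2.05):
    out=[]
    for a in np.arange(0,6.3,.8):
        q=env.solve_ik([*(C+.0905*np.array([np.cos(a),np.sin(a)])),.27],quat(h)); out.append(None if q is None else np.round(np.array(q)[[4,6]],1).tolist())
    print(h,out)
p=s['eef_pos'];env.servo_line([p[0],p[1],.40],max_speed=.3)
h=-.16
try:
    env.move_pose([.556,.10,.40],quat(h))
except env.PlanningError as e: print(e)
s=read_state();print(s['time'],s['eef_pos'],s['joint_pos'],s['force'])
np.savez('w1.npz',p=s['eef_pos'],r=s['eef_rot'])
cv2.imwrite('pics/w1.png',eyes.get_image('wrist'))
E
```

```text
head -1.182078873655664
-0.16 [[0.4, -0.7], [0.4, -0.8], [0.4, -1.0], [0.3, -0.9], [0.2, -0.7], [0.2, -0.5], [0.2, -0.5], [0.3, -0.6]]
2.98 [[0.6, 2.3], [0.6, 2.2], [0.5, 2.1], [0.4, 2.2], [0.3, 2.4], [0.3, 2.5], [0.4, 2.5], [0.5, 2.4]]
1.09 [[0.5, 0.5], [0.4, 0.4], [0.4, 0.3], [0.3, 0.3], [0.2, 0.5], [0.2, 0.7], [0.3, 0.7], [0.4, 0.6]]
-2.05 [[0.2, -2.4], [0.2, -2.6], [0.2, -2.7], [0.2, -2.7], [0.1, -2.5], [0.1, -2.3], [0.1, -2.3], [0.1, -2.3]]
3.525 [0.55636293 0.09876654 0.39984007] [ 0.28067787  0.34680576 -0.78843463  1.3749548   0.24410523  1.51907811
 -0.65213421] [-0.05017037 -0.66853477  0.57640848]
```

View pics/w1.png

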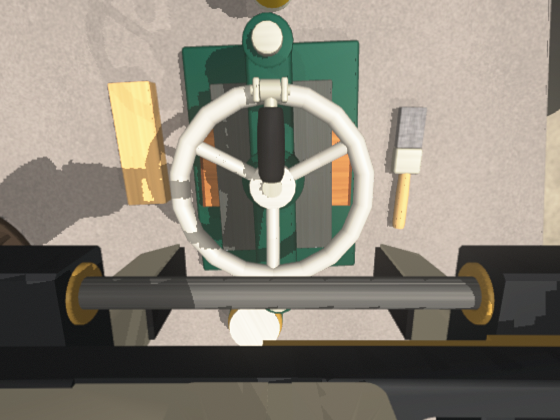

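The wrist view shows the clevis at (270,89), the hub nut at (271,187), and the handle lying along column 271.

```bash
python3 - <<'E'
import numpy as np
from h import *
from rig import eyes
w=np.load('w1.npz');M=np.eye(4);M[:3,:3]=Rot.from_quat(w['r']).as_matrix();M[:3,3]=w['p']
ci=eyes.camera_info('wrist')
r=lambda uv,z:onz(*ray(ci,uv,M),z)
zr=.2265
n=r([(271.5,187)],zr-.008);c=r([(270,89)],zr+.022);L=r([(172,187),(373,187)],zr)
g=r([(270.5,112),(271,150),(271,176)],zr+.018+.006)
print(n,c,L,L.mean(0),np.linalg.norm(L[0]-L[1]));print(g)
print('dist',np.linalg.norm((c-n)[0,:2]),'az',np.arctan2(*(c-n)[0,[1,0]]))
d=g[0]-g[2];print('handle az',np.arctan2(d[1],d[0]))
E
```

```text
[[0.54882918 0.10473829 0.2185    ]] [[0.56307664 0.19243829 0.2485    ]] [[0.4547389  0.1215692  0.2265    ]
 [0.64567567 0.0904546  0.2265    ]] [0.55020728 0.1060119  0.2265    ] 0.19345534320499208
[[0.56043561 0.17409924 0.2505    ]
 [0.55555243 0.14276792 0.2505    ]
 [0.5517524  0.1203489  0.2505    ]]
dist 0.08884975491538395 az 1.4097464799925095
handle az 1.4106329168067764
```

```bash
cat >> h.py <<'E'
C=np.array([.5497,.1043]); AZ0=1.410
def u(a): return np.array([np.cos(a),np.sin(a)])
E
python3 - <<'E'
from h import *
from rig import env,gripper_to,read_state
gripper_to(0.0,10)
p=C+.05*u(AZ0)
env.servo_line([*p,.270],ori=quat(AZ0-np.pi/2),max_speed=.15)
s=read_state();print(s['time'],s['eef_pos'],s['force'])
print(env.servo_line([*p,.245],max_speed=.02,until_force=3))
s=read_state();print(s['time'],s['eef_pos'],s['force'],s['finger_gap'])
env.wait(.2);s=read_state();print(s['time'],s['eef_pos'],s['force'])
E
```

```text
6.1 [0.55820311 0.15357158 0.27085895] [ 0.77486842 -0.13807846  0.48028391]
True
6.95 [0.55793513 0.15349284 0.2527208 ] [-0.67187242 -1.137745    6.26860247] 0.0006311040767252077
7.15 [0.55791003 0.15348254 0.25271868] [-0.82890618 -0.83596559  6.03187846]
```

The probed grip top at 0.2527 puts the rim plane at about 0.2227, so the wheel is at about 4.7 rad. That agrees with the handle azimuth if wheel zero lies along press x, which gives 4.75. The camera triangulation read about 3.8 mm higher, so I'll use the winding torque as a further check. Next: grasp and unfold.

```bash
cat >> h.py <<'E'
ZP0=.2407; GD=.0188
def foldpose(az,zp,phi,r=.048,dz=.0015):
    xy=C+u(az)*(.0905-r*np.cos(phi)); return [*xy,zp+r*np.sin(phi)-GD+dz]
E
python3 - <<'E'
from h import *
from rig import env,gripper_to,read_state,eyes
q=quat(AZ0-np.pi/2)
p=foldpose(AZ0,ZP0,0)
c=read_state()['eef_pos']
env.servo_line([c[0],c[1],.278],max_speed=.2)
gripper_to(.042,10)
env.servo_line([p[0],p[1],.278],ori=q,max_speed=.2)
print(env.servo_line(p,max_speed=.12,until_force=8))
s=read_state();print(s['time'],s['eef_pos'],p,s['force'])
gripper_to(0.01,10)
s=read_state();print(s['time'],s['finger_gap'],s['force'])
for phi in np.linspace(0,np.pi/2,8)[1:]:
    env.servo_line(foldpose(AZ0,ZP0,phi),max_speed=.08)
    s=read_state();print(round(phi,2),round(s['time'],2),np.round(s['eef_pos'],4),np.round(s['force'],1),round(s['finger_gap'],4))
cv2.imwrite('pics/c_side.png',eyes.get_image('side'));cv2.imwrite('pics/c_wrist.png',eyes.get_image('wrist'))
E
```

```text
False
9.1333 [0.55670012 0.14659421 0.22382466] [np.float64(0.5565044332410803), np.float64(0.14625175429308865), np.float64(0.2234)] [-0.81907111 -0.15251628  1.16581999]
9.575 0.023337854751740376 [-1.99949924 -0.53478312  2.75561077]
0.22 9.86 [0.5566 0.1472 0.2345] [-2.9 -1.7  2.5] 0.0237
0.45 10.14 [0.5571 0.1507 0.2448] [-4.1 -3.2  2.7] 0.024
0.67 10.43 [0.5581 0.1568 0.2543] [-4.6 -4.3  5.1] 0.0238
0.9 10.71 [0.5593 0.1648 0.2619] [-5.9 -3.5  5. ] 0.0239
1.12 10.99 [0.5608 0.1739 0.2675] [-3.9 -2.5  5.1] 0.0237
1.35 11.28 [0.5626 0.184  0.2708] [-3.8 -0.6  4.9] 0.0238
1.57 11.56 [0.5647 0.1941 0.2718] [-1.1 -1.1  3.6] 0.0237
```

View pics/c_side.png

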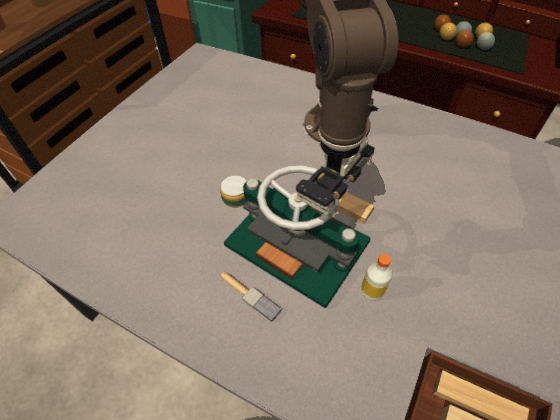

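View pics/c_wrist.png

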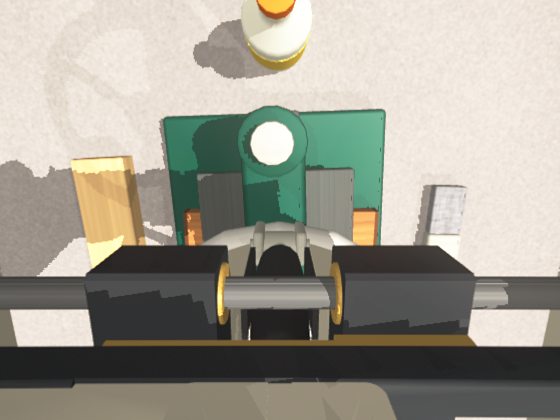

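The handle is upright with light forces. I'll push it briefly against the stop, then wind, logging tangential, radial and vertical force.

```bash
cat >> h.py <<'E'
LEAD=.012/(2*np.pi)
W0=4.747
def crankpose(rot,r=.048,dz=.0015,R=.0905):
    a=AZ0-rot; return [*(C+u(a)*R),ZP0-LEAD*rot+r-GD+dz]
def rep(s,rot):
    d=np.array(s['eef_pos'][:2])-C;a=np.arctan2(d[1],d[0]);ur=d/np.hypot(*d);ut=np.array([ur[1],-ur[0]])
    f=np.array(s['force']);act=(AZ0-a-rot+np.pi)%(2*np.pi)-np.pi+rot
    print(f"rot {rot:.2f} act {act:.3f} R {np.hypot(*d)*1e3:.1f} z {s['eef_pos'][2]:.4f} drag {-f[:2]@ut:.1f} rad {f[:2]@ur:.1f} fz {f[2]:.1f} gap {s['finger_gap']*1e3:.1f} t {s['time']:.2f}")
    return act
E
python3 - <<'E'
from h import *
from rig import env,gripper_to,read_state
gripper_to(.01,25)
rep(read_state(),0)
p=crankpose(0,R=.0945);env.servo_line(p,max_speed=.05);rep(read_state(),0)
env.servo_line(crankpose(0),max_speed=.05);rep(read_state(),0)
for rot in np.arange(1,9)*np.pi/12:
    env.servo_line(crankpose(rot),max_speed=.1);rep(read_state(),rot)
E
```

```text
rot 0.00 act 0.004 R 90.8 z 0.2717 drag -1.0 rad -0.4 fz 5.0 gap 22.8 t 11.88
rot 0.00 act 0.004 R 93.0 z 0.2717 drag 2.0 rad -5.4 fz 9.2 gap 23.2 t 12.12
rot 0.00 act 0.003 R 90.8 z 0.2716 drag -1.6 rad 0.9 fz 4.2 gap 23.0 t 12.38
rot 0.26 act 0.278 R 91.1 z 0.2710 drag -3.5 rad 3.1 fz 1.9 gap 23.2 t 12.76
rot 0.52 act 0.532 R 91.3 z 0.2706 drag -3.1 rad 7.3 fz 2.2 gap 23.3 t 13.14
rot 0.79 act 0.794 R 91.9 z 0.2704 drag -1.7 rad 8.0 fz 1.5 gap 23.6 t 13.53
rot 1.05 act 1.063 R 92.1 z 0.2698 drag -3.0 rad 9.0 fz 0.8 gap 23.2 t 13.91
rot 1.31 act 1.329 R 91.4 z 0.2691 drag -3.5 rad 6.2 fz 4.6 gap 22.3 t 14.29
rot 1.57 act 1.586 R 89.6 z 0.2685 drag -2.0 rad -1.8 fz 7.6 gap 22.4 t 14.68
rot 1.83 act 1.841 R 87.6 z 0.2680 drag -3.8 rad -8.6 fz 9.9 gap 22.0 t 15.06
rot 2.09 act 2.098 R 85.6 z 0.2675 drag -3.0 rad -13.5 fz 11.4 gap 22.4 t 15.44
```

The radial force is growing more than my centre estimate explains, so I'll stop and look.

```bash
python3 - <<'E'
from h import *
from rig import env,read_state,eyes
s=read_state();rep(s,2.094);print(s['moment'],s['eef_pos'],s['eef_rot'],quat(AZ0-np.pi/2),np.round(s['joint_pos'],2))
a=eyes.get_image('side');b=eyes.get_image('wrist');t=eyes.get_image('top')
cv2.imwrite('pics/d_wrist.png',b)
k=lambda im,x,y:cv2.resize(im[y:y+128,x:x+85],None,fx=4.5,fy=4.5,interpolation=cv2.INTER_CUBIC)
cv2.imwrite('pics/d_st.png',np.hstack([k(a,240,140),k(t,225,180)]))
E
```

```text
rot 2.09 act 2.098 R 85.6 z 0.2675 drag -3.0 rad -13.5 fz 11.4 gap 22.4 t 15.44
[ 1.08413367  2.83044977 -0.14905458] [0.6158239  0.04989597 0.26750023] [ 9.96894774e-01 -7.86706087e-02 -3.37009846e-03 -6.21671442e-04] [ 0.99676981 -0.08031158  0.         -0.        ] [ 0.32  0.5  -0.75  1.48  0.34  1.3  -0.62]
```

View pics/d_wrist.png

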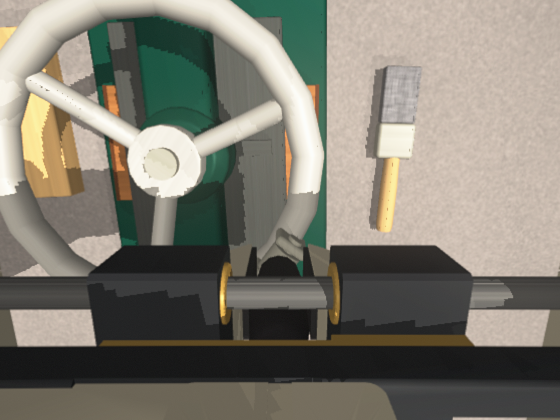

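View pics/d_st.png

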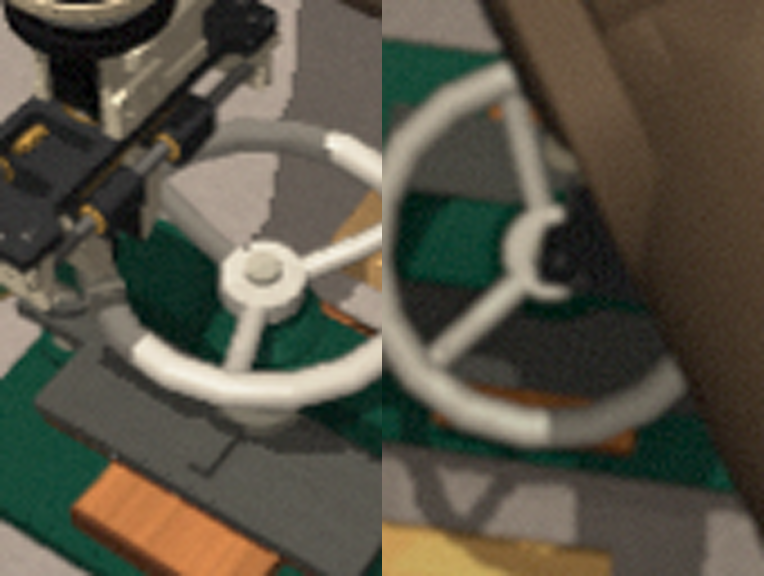

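```bash
python3 - <<'E'
from h import *
from rig import env,read_state,eyes
s=read_state();M=np.eye(4);M[:3,:3]=Rot.from_quat(s['eef_rot']).as_matrix();M[:3,3]=s['eef_pos']
ci=eyes.camera_info('wrist')
r=lambda uv,z:onz(*ray(ci,uv,M),z)
zr=.2187
n=r([(161,164)],zr-.008)[0];c=r([(288,242)],zr+.018)[0];h=r([(165.5,161)],zr-.014)[0]
print(n,h,c,np.hypot(*(c-n)[:2]),np.arctan2(*(c-n)[[1,0]]),AZ0-2.094)
g=M[:3,3]-GD*M[:3,2];print('grasp',g)
print('cam handle px', [ (round(float(v),1)) for v in cv2.projectPoints(((np.linalg.inv(M@ci['mount'])@np.r_[g,1])[:3]).reshape(1,3),np.zeros(3),np.zeros(3),np.array([[ci['fx'],0,ci['cx']],[0,ci['fy'],ci['cy']],[0,0,1]]),ci['D'])[0].ravel()])
w=np.load('w1.npz');M2=np.eye(4);M2[:3,:3]=Rot.from_quat(w['r']).as_matrix();M2[:3,3]=w['p']
for z in(.2147,.2185):print('old nut',onz(*ray(ci,[(271.5,187)],M2),z))
E
```

```text
[0.54975453 0.10316351 0.2107    ] [0.55084134 0.10417526 0.2047    ] [0.6201486  0.05031134 0.2367    ] 0.08802656226786591 -0.6440156578952136 -0.6839999999999999
grasp [0.61597317 0.04991278 0.28628863]
cam handle px [280.5, 282.7]
old nut [[0.54863161 0.10405111 0.2147    ]]
old nut [[0.5488349  0.10473869 0.2185    ]]
```

The centre is confirmed at (0.550, 0.103), so that isn't the cause. The handle must have slid off-centre along the pads during unfolding and isn't quite upright. I'll regrip to centre it, closing the jaws tangentially first, then radially, which also brings it fully upright.

```bash
sed -i 's/^C=np.array.*; AZ0/C=np.array([.5500,.1038]); AZ0/' h.py; python3 - <<'E'
from h import *
from rig import env,gripper_to,read_state,eyes
rot=2*np.pi/3; az=AZ0-rot
gripper_to(.046,20);rep(read_state(),rot)
p=crankpose(rot)
env.servo_line(p,ori=quat(az+np.pi/2),max_speed=.05);rep(read_state(),rot)
gripper_to(.01,20);rep(read_state(),rot)
gripper_to(.046,20)
env.servo_line(p,ori=quat(az),max_speed=.05);rep(read_state(),rot)
b=eyes.get_image('wrist');cv2.imwrite('pics/e_wrist.png',b)
gripper_to(.01,20);rep(read_state(),rot)
E
```

```text
rot 2.09 act 2.094 R 90.0 z 0.2673 drag -1.0 rad 0.0 fz -0.0 gap 46.3 t 16.21
rot 2.09 act 2.094 R 90.5 z 0.2674 drag 0.2 rad 0.1 fz 0.2 gap 45.7 t 17.41
rot 2.09 act 2.111 R 91.2 z 0.2676 drag -5.6 rad -0.1 fz 4.2 gap 23.8 t 17.90
rot 2.09 act 2.094 R 90.5 z 0.2674 drag 0.2 rad 0.3 fz 0.5 gap 45.7 t 20.22
rot 2.09 act 2.094 R 90.4 z 0.2674 drag -0.3 rad -0.3 fz 0.2 gap 23.4 t 20.76
```

View pics/e_wrist.png

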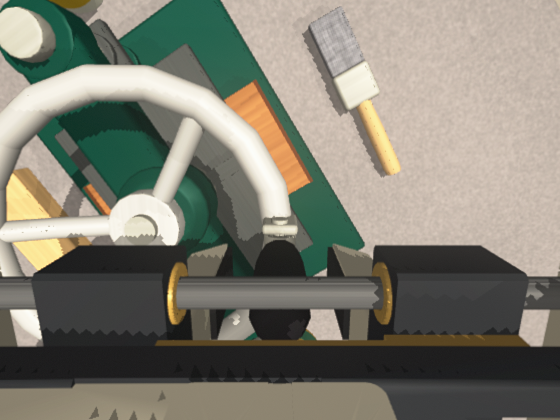

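The grip is now centred and unloaded, with R at 90.4 and near-zero forces. I'll carry on winding.

```bash
python3 - <<'E'
from h import *
from rig import env,gripper_to,read_state
gripper_to(.01,30)
for k in np.arange(9,19):
    rot=k*np.pi/12
    env.servo_line(crankpose(rot),max_speed=.1);s=read_state();rep(s,rot)
    f=s['force']
    if np.hypot(f[0],f[1])>25: print('stop');break
E
```

```text
rot 2.36 act 2.368 R 90.2 z 0.2668 drag -5.2 rad -3.1 fz 3.7 gap 23.7 t 21.36
rot 2.62 act 2.625 R 90.0 z 0.2663 drag -4.5 rad -3.3 fz 1.8 gap 23.4 t 21.74
rot 2.88 act 2.886 R 89.8 z 0.2658 drag -4.0 rad -4.8 fz -0.4 gap 23.3 t 22.12
rot 3.14 act 3.150 R 89.7 z 0.2654 drag -4.9 rad -4.6 fz -0.9 gap 23.5 t 22.51
rot 3.40 act 3.412 R 89.7 z 0.2648 drag -5.1 rad -5.1 fz -1.5 gap 23.6 t 22.89
rot 3.67 act 3.674 R 89.7 z 0.2644 drag -5.1 rad -4.3 fz -4.5 gap 23.2 t 23.27
rot 3.93 act 3.935 R 89.7 z 0.2639 drag -5.1 rad -4.7 fz -5.4 gap 23.2 t 23.66
rot 4.19 act 4.199 R 89.9 z 0.2634 drag -5.0 rad -3.9 fz -7.0 gap 23.6 t 24.04
rot 4.45 act 4.462 R 90.0 z 0.2629 drag -5.0 rad -4.0 fz -7.6 gap 23.5 t 24.43
rot 4.71 act 4.723 R 90.2 z 0.2624 drag -4.1 rad -3.3 fz -5.7 gap 23.6 t 24.81
```

```bash
python3 - <<'E'
from h import *
from rig import env,gripper_to,read_state
k=18*np.pi/12
for rot in [k+.13,k+.26,k+.39]:
    env.servo_line(crankpose(rot),max_speed=.03);rep(read_state(),rot)
for rot in np.arange(rot+.262,7.6,.262):
    env.servo_line(crankpose(rot),max_speed=.1);rep(read_state(),rot)
for rot in np.arange(rot+.13,8.6,.13):
    env.servo_line(crankpose(rot),max_speed=.03);rep(read_state(),rot)
E
```

```text
rot 4.84 act 4.839 R 90.3 z 0.2621 drag 2.7 rad -3.5 fz -1.8 gap 23.6 t 25.35
rot 4.97 act 4.975 R 90.4 z 0.2619 drag 1.9 rad -3.6 fz -2.4 gap 23.5 t 25.89
rot 5.10 act 5.104 R 90.6 z 0.2616 drag 0.8 rad -2.7 fz -2.2 gap 23.4 t 26.43
rot 5.36 act 5.378 R 90.8 z 0.2612 drag -5.1 rad -2.6 fz -6.8 gap 23.0 t 26.82
rot 5.63 act 5.635 R 91.0 z 0.2607 drag -4.6 rad 0.0 fz -5.3 gap 23.7 t 27.20
rot 5.89 act 5.894 R 91.1 z 0.2602 drag -5.6 rad 3.4 fz -5.1 gap 23.4 t 27.58
rot 6.15 act 6.156 R 91.1 z 0.2597 drag -5.5 rad 6.0 fz -5.8 gap 23.3 t 27.97
rot 6.41 act 6.419 R 91.1 z 0.2593 drag -3.9 rad 6.6 fz -6.6 gap 23.5 t 28.35
rot 6.67 act 6.685 R 91.1 z 0.2588 drag -4.2 rad 7.4 fz -6.4 gap 23.6 t 28.73
rot 6.94 act 6.952 R 91.0 z 0.2582 drag -3.9 rad 9.0 fz -5.7 gap 23.6 t 29.12
rot 7.20 act 7.220 R 91.0 z 0.2577 drag -2.9 rad 7.3 fz -5.7 gap 23.8 t 29.50
rot 7.46 act 7.487 R 90.9 z 0.2572 drag -4.1 rad 5.5 fz -4.8 gap 23.8 t 29.88
rot 7.59 act 7.586 R 90.8 z 0.2570 drag 1.9 rad 5.8 fz -5.0 gap 23.3 t 30.43
rot 7.72 act 7.719 R 90.7 z 0.2568 drag 2.2 rad 5.8 fz -5.4 gap 23.1 t 30.97
rot 7.85 act 7.850 R 90.7 z 0.2565 drag 1.2 rad 4.6 fz -4.2 gap 23.7 t 31.51
rot 7.98 act 7.981 R 90.5 z 0.2562 drag 3.4 rad 3.5 fz -4.8 gap 23.4 t 32.05
rot 8.11 act 8.111 R 90.5 z 0.2560 drag 3.1 rad 3.1 fz -4.9 gap 23.4 t 32.59
rot 8.24 act 8.240 R 90.4 z 0.2557 drag 2.9 rad 3.7 fz -3.8 gap 23.4 t 33.13
rot 8.37 act 8.370 R 90.3 z 0.2555 drag 3.0 rad 2.1 fz -3.5 gap 23.7 t 33.67
rot 8.50 act 8.500 R 90.2 z 0.2552 drag 3.7 rad 0.2 fz -2.8 gap 23.3 t 34.22
```

The drag in slow steps rises from about 1.9 N to 3 N and above from rotation 7.9 on, which fits the predicted touch at about 7.75. I'll finish the quarter turn.

```bash
python3 - <<'E'
from h import *
from rig import env,gripper_to,read_state,eyes
for rot in np.linspace(8.5,9.36,8)[1:]:
    env.servo_line(crankpose(rot),max_speed=.03);rep(read_state(),rot)
gripper_to(.046,20);rep(read_state(),rot)
env.servo_line(crankpose(rot),ori=quat(AZ0-rot-np.pi/2+2*np.pi),max_speed=.05)if 0 else None
s=read_state();p=s['eef_pos']
env.servo_line([p[0],p[1],.40],max_speed=.2)
h=AZ0-rot+np.pi/2+2*np.pi;h=(h+np.pi/2)%np.pi-np.pi/2;print('head',h)
env.servo_line([C[0]+.03,C[1]+.02,.42],ori=quat(h),max_speed=.15)
s=read_state();print(s['time'],s['joint_pos']);np.savez('w2.npz',p=s['eef_pos'],r=s['eef_rot'])
cv2.imwrite('pics/f_wrist.png',eyes.get_image('wrist'));a=eyes.get_image('side')
cv2.imwrite('pics/f_side.png',cv2.resize(a[150:278,215:385],None,fx=4.5,fy=4.5,interpolation=cv2.INTER_CUBIC))
E
```

```text
rot 8.62 act 8.622 R 90.2 z 0.2550 drag 3.4 rad -1.3 fz -3.6 gap 24.0 t 34.73
rot 8.75 act 8.744 R 90.1 z 0.2547 drag 3.7 rad -2.5 fz -2.5 gap 23.6 t 35.25
rot 8.87 act 8.867 R 90.1 z 0.2545 drag 4.4 rad -3.5 fz -2.6 gap 23.6 t 35.77
rot 8.99 act 8.989 R 90.0 z 0.2543 drag 5.5 rad -2.9 fz -3.6 gap 23.7 t 36.28
rot 9.11 act 9.111 R 90.0 z 0.2540 drag 3.7 rad -5.1 fz -3.7 gap 23.5 t 36.80
rot 9.24 act 9.233 R 89.9 z 0.2538 drag 3.5 rad -4.8 fz -4.1 gap 23.7 t 37.32
rot 9.36 act 9.355 R 89.9 z 0.2536 drag 4.2 rad -5.2 fz -6.1 gap 23.5 t 37.83
rot 9.36 act 9.361 R 90.6 z 0.2535 drag -0.3 rad -0.6 fz -0.0 gap 46.2 t 38.43
head -0.0960183660255165
40.2583 [ 0.23484261  0.40960134 -0.83759472  1.26043971  0.3007077   1.5981161
 -0.6495101 ]
```

View pics/f_wrist.png

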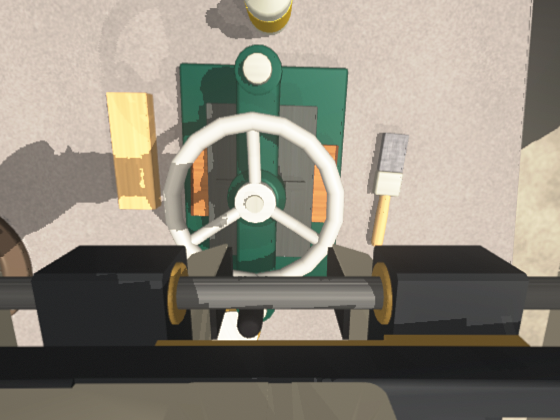

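View pics/f_side.png

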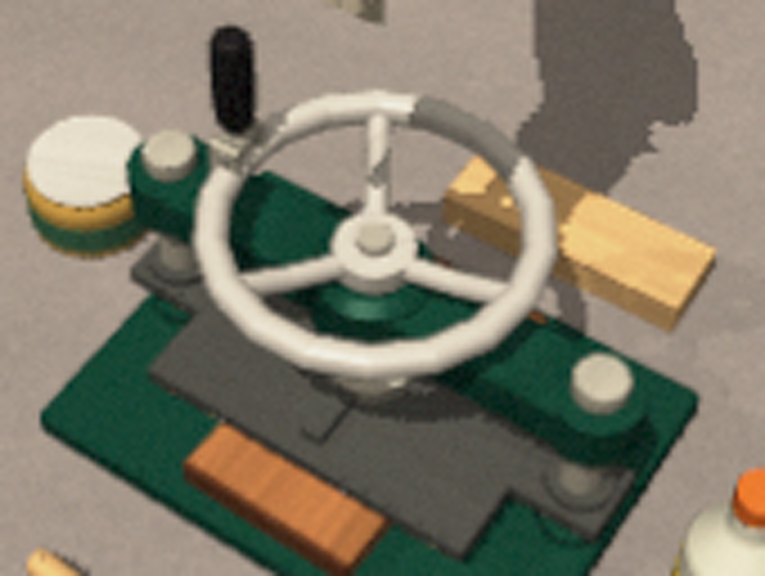

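The side view shows the handle upright at about (232,80) in the crop and the platen down on the work, with nothing else disturbed. In the wrist view the spoke opposite the handle runs from (254,203) to (251,140). I'll check the heading from that, then fold.

```bash
python3 - <<'E'
from h import *
from rig import env,gripper_to,read_state,eyes
w=np.load('w2.npz');M=np.eye(4);M[:3,:3]=Rot.from_quat(w['r']).as_matrix();M[:3,3]=w['p'];ci=eyes.camera_info('wrist')
n=onz(*ray(ci,[(254.5,203)],M),.197)[0];e=onz(*ray(ci,[(251.5,138)],M),.203)[0]
a=np.arctan2(*(e-n)[[1,0]]);print('nut',n,'az',a-np.pi,'pred',AZ0-9.36+2*np.pi)
rot=9.36;az=AZ0-rot;zp=ZP0-LEAD*rot;q=quat(-.096)
top=foldpose(az,zp,np.pi/2)
env.servo_line([top[0],top[1],.345],ori=q,max_speed=.25)
env.servo_line(top,max_speed=.12,until_force=10) and print('TOUCH')
rep(read_state(),rot)
gripper_to(.01,10);rep(read_state(),rot)
for phi in np.linspace(np.pi/2,0,8)[1:]:
    env.servo_line(foldpose(az,zp,phi),max_speed=.08)
    s=read_state();print(round(phi,2),round(s['time'],2),np.round(s['eef_pos'],4),np.round(s['force'],1),round(s['finger_gap'],4))
E
```

```text
nut [0.54937077 0.10460928 0.197     ] az -1.648632595460232 pred -1.666814692820413
rot 9.36 act 9.355 R 89.9 z 0.2543 drag 0.3 rad -0.2 fz 0.7 gap 45.6 t 41.98
rot 9.36 act 9.360 R 90.5 z 0.2539 drag -1.2 rad -0.3 fz 4.5 gap 23.7 t 42.47
1.35 42.75 [0.5424 0.0244 0.2522] [-0.   0.7  0.2] 0.0236
1.12 43.03 [0.5434 0.0348 0.2486] [ 0.8  0.7 -2.6] 0.0239
0.9 43.32 [0.5444 0.0441 0.2431] [ 1.4  2.2 -0.2] 0.0235
0.67 43.6 [0.5451 0.052  0.2358] [0.4 5.1 2.2] 0.0237
0.45 43.88 [0.5457 0.0581 0.2268] [0.3 6.2 3.8] 0.0235
0.22 44.17 [0.546  0.0622 0.2167] [1.6 8.  2.9] 0.0237
0.0 44.45 [0.5461 0.0639 0.206 ] [0.6 9.3 1.6] 0.0238
```

Now release, back off, and press the handle lightly from above so that it seats flat. This also gives the final height.

```bash
python3 - <<'E'
from h import *
from rig import env,gripper_to,read_state,eyes
rot=9.36;az=AZ0-rot
gripper_to(.042,10)
p=read_state()['eef_pos']
env.servo_line([p[0],p[1],.262],max_speed=.15)
gripper_to(0,10)
xy=C+.045*u(az)
env.servo_line([*xy,.250],ori=quat(-.096),max_speed=.15)
print(env.servo_line([*xy,.222],max_speed=.02,until_force=4))
s=read_state();print(s['time'],s['eef_pos'],s['force'])
env.servo_line([*xy,.30],max_speed=.2)
env.servo_line([C[0]+.03,C[1]+.0,.42],max_speed=.25)
s=read_state();print(s['time'])
cv2.imwrite('pics/g_wrist.png',eyes.get_image('wrist'));a=eyes.get_image('side')
cv2.imwrite('pics/g_side.png',cv2.resize(a[150:278,215:385],None,fx=4.5,fy=4.5,interpolation=cv2.INTER_CUBIC))
cv2.imwrite('pics/g_sidefull.png',a)
E
```

```text
True
47.425 [0.54597876 0.05936691 0.23465873] [-0.64954908 -0.33762178  6.67445224]
48.5833
```

View pics/g_side.png

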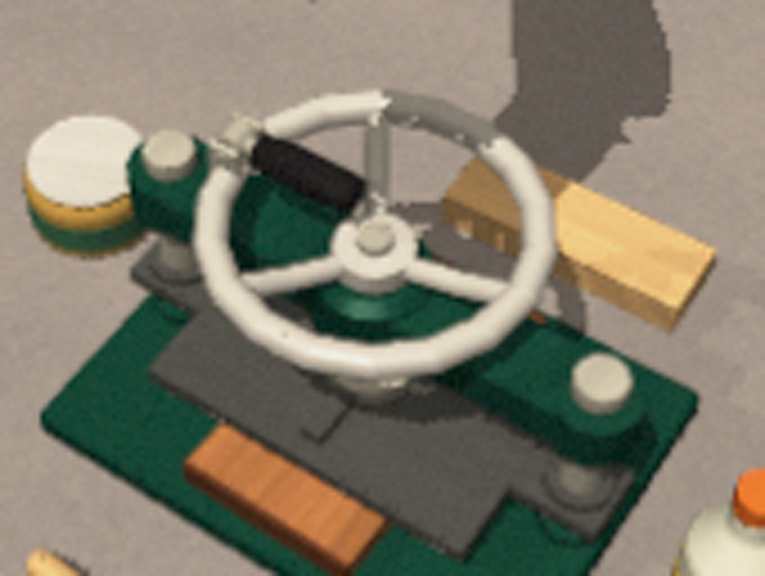

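View pics/g_wrist.png

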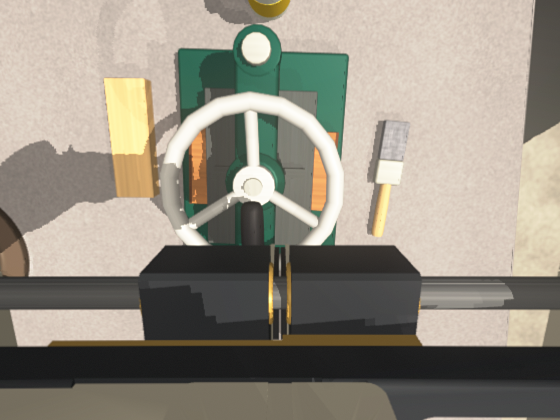

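```bash
python3 - <<'E'
from rig import ticket,read_state
print(ticket.finish_job(),read_state()['time'])
E
```

```text
the job is handed in; nothing more can be done
the job is handed in; nothing more can be done
```

I unfolded the crank handle until it stood upright, wound the platen down about 1.5 turns clockwise, and folded the handle back flat. I handed the job in shortly after 48.6 s of the 72 s. The system gave no verdict.

**Tightness:** two final checks agree on about a quarter turn past first touch.
- **Spoke heading:** the wheel reads about 14.09 rad, which is 91° past first touch. This assumes wheel zero lies along the press x axis; the brief doesn't say so, but the probed height fits it.
- **Probed height:** touching the folded handle puts the rim at about 0.2047 m, which is 100° past.
- **Drag:** in slow steps it rose from about 2 N free to about 4 N once pressed. It was noisy, so it only roughly supports the touch point.

**Handle and surroundings:** the last views show the handle flat towards the hub. The drawer front, block, brush, tin and bottle look unmoved by eye.

**What disagreed or needed mending:**
- **Rim height:** the first camera estimate was about 4 mm higher than the probed height. I used the probed value.
- **Handle slip:** the handle slid off-centre in the jaws while unfolding and was probably a few degrees short of upright for the first third of a turn. It side-loaded the gripper to about 14 N. I regripped it centred and upright before going on.

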